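Shorten the saw jig's telescoping length stop by one hole

TASK

Set the branch-sawing jig's length stop one hole shorter for the next cut: press the domed brass snap button flush with the outer tube, slide the outer tube towards the saw guide until the button snaps out of the very next hole, and swing the red flip stop fully down over the trough. Work gently, with no more than about a kilo and a half of push in any direction and never forcing the tube against a button that still stands up, and leave the other things on the bench where they are.

Things in the scene. Friction and masses are not known exactly. Their poses are not given: they have to be found in the camera images.
- saw_jig: Fixed jig: plywood board 140 x 380 x 18 mm (own x, y, z), origin at the centre of its underside, on the bench. Its +y runs along the tube to the saw guide (beech posts, tops z 76 mm) and the aluminium clamp (y 140 to 186, top z 68). Tube axis: nominally x +35, z 45. The inner tube is clamped by hand: all on it sits up to 4 mm higher or lower and 3 mm to and fro along y; this is not measured.
- outer_tube (a joint): Slide of the outer tube along the jig's +y, onto the fixed dark inner tube, m: 0 = button in the first hole (start), 0.030 = in the next; holes every 30 mm, play 0.75 mm either way. Aluminium, 30 mm square, 3 mm wall, top face nominally at z 60 mm, 13.5 mm holes along its middle. A black collar at its mouth, y 26 to 46 at the start, 42 mm wide, stands 6 mm above the top face: push its -y face to slide.
- button (a joint): How far the brass snap button is pushed in, m: 0 = out, locking the tube; 0.006 = flush; about 0.0085 = under the wall between holes. It stays on the inner tube at jig x +35, y +15, nominally; dome 12 mm thick, top at z 66 when out. Spring 1.8 N to 4.5 N flush. Flush, 6 to 9 N on the collar wedges it under the wall; 1 mm proud it takes 18 N. After 8 mm of slide it needs no pressing; sliding then takes 2 N.
- flip_stop (a joint): Angle of the red flip stop, rad: 0 = down, level over the trough (hard stop); starts at 0.5 to 0.9, leaning up; stays put (0.05 N m). It rides on the outer tube's far end: hinge pin along y at jig x +10, z 62, y -150 mm plus the slide (nominal). The arm reaches 76 mm from it to -x, 23 mm wide along y, flat top face 4.5 mm above the pin's axis when level; a steel blade hangs below it.
- bundle: Bystander, to be left alone: bundle of four wood slices tied with twine, 51 x 76 x 51 mm; origin at the centre of its underside.
- marker: Bystander, to be left alone: white board marker with black cap, 150 mm long, 16 mm thick; origin at the centre of its underside.
- cut_slice: Bystander, to be left alone: plain oval wood slice lying by itself, 39 x 64 x 12 mm; origin at the centre of its underside.
- jar: Bystander, to be left alone: clear glass jar, 71 mm wide, 107 mm tall; origin at the centre of its underside.

How it is judged:
On the way, in this order (a step that is already met when the one before it is completed fails the run):
1. the tube has slid off the first hole with the button held under its wall (value of joint outer_tube above 0.009 m and value of joint button above 0.007 m), for 0.02 s.
2. the button has snapped out of the next hole (value of joint outer_tube between 0.0275 and 0.0325 m and value of joint button below 0.0015 m), for 0.1 s.
At the end, for the whole second after the job is handed in: The outer tube stands at 0.030 m (within 2.5 mm), the button is out of the next hole (pushed in less than 1.5 mm), the flip stop is down (less than 0.08 rad) and all is at rest (all of step 2 and value of joint flip_stop below 0.08 rad and velocity of joint outer_tube below 0.005 m/s); the robot touches nothing.
It fails at once if the tube is driven against the button with more than 16 N (contact force between button and outer_tube above 16 N).
It fails at once if the robot pushes on the tube, its collar or its flip stop with more than 20 N (contact force between the fingers and outer_tube above 20 N).
It fails at once if the tube is driven past the next hole (value of joint outer_tube above 0.036 m).
It fails at once if the bundle, marker, loose wood slice or jar is shifted by more than 2 cm (distance of any of bundle, marker, cut_slice, jar from where it was at the start of the episode above 0.02 m).
It also fails if it takes over 48 s, if anything falls off the work surface, if the arm or the gripper's body presses on something with over 40 N, if the wrist force passes 120 N, or if a joint passes its speed limit or range.

ROBOT

A 6-joint arm with a two-finger parallel gripper is mounted at the origin on the work surface; the furniture and walls round the work are solid. World frame = base frame: x ahead of the robot, y to its left, z up, the work surface at z = 0. Lengths are in m, angles in rad, forces in N, time in s.
With the tool pointing down it reaches from about 0.425 to 0.95 m from the base axis. Payload 3.5 kg.
Tool frame: the origin (TCP) lies at the very end of the fingers, on their centre line; the grasp point (between the pads) lies 19 mm behind it (pinch_z is the z of the grasp point in the tool frame, in m); z points along the fingers, y is the line along which they close (so a half turn about z gives the same grasp; the last joint's range is limited). The gripper opens to 85 mm and grips with 20 to 120 N. Pads are 22 mm wide; open, the fingers measure 114 mm over their backs; the gripper's body (76 mm by 85 mm) begins 54 mm behind the grasp point. The pads swing forward as they close: fully open they stand 13 mm farther back than shut.
Start: joints at [-1.3, 0.286, 1.577, -0, 1.279, -0.15], TCP at [0.276, -0.616, 0.231] pointing down, gripper open.
Joint ranges: [-2.77, 2.77], [-0.9, 2.22], [0.21, 2.48], [-1.53, 4.67], [0.24, 2.81], [-2.84, 2.84]. Speed limits (rad/s): [2.79, 2.79, 3.14, 3.14, 3.14, 3.14].

INTERFACE

Orientations are given as a rotation vector (axis times angle).
In Python, from workcell import * gives the robot as it stands.
- The arm moves only by the tool carry_out, never from a script. Its argument "moves" is a list that holds one entry, the list of rows, each a list of 4 numbers: the shift along the tool's x, y, z in units of 0.1 m (1.0 is 0.1 m), then the turn about the tool's z in units of pi rad (1.0 is pi rad). In form: [[[tx, ty, tz, spin], ...]]. A call has 1 to 10 rows; each row shifts and turns the commanded pose from where the row before left it, along the tool's axes as they then stand; what a row does not reach is not made up. A row lasts 1/10 s, in which the tool goes at most 50 mm and 8.59 degrees, less where a joint would pass 70% of its speed; a pose out of reach is approached as far as the arm can. A call with a number of a shift or a turn outside -1 to 1 is refused whole. A call with a gripper value outside its range is refused whole. "grip" is the closure, from 0 (fully open) to 1 (shut), set as the call begins (left out, the last holds). The fingers move at their own pace and stop on an object; the grip force is fixed at half the most. Time passes only in rows, so rows that do not move let the fingers close. It gives the time, the measured TCP pose, the force, the opening and the grip force at its end, in the units of the state.
- observe(): the state, without advancing time (a new reading comes with each control period).
- camera(name): name is "scene" or "top" or "wrist"; returns (picture, depth): 480x640x3 uint8, red, green, blue; 480x640 float32, m along the optical axis (not along the pixel's ray), 0 where there is no reading.
- get_calibration(name): a dict with "intrinsics" (3x3 intrinsics, pixels), "R" (3x3) and "t" (3): a world point X has camera coordinates R X + t. Camera axes: x right, y down, z forward; pixel columns grow to the right and rows downward; lengths in m; the calibration is good to about 2 mm. A picture is of the moment at which its call begins: read the wrist's pose just before it. get_calibration takes no time and is no camera call; for the wrist camera it gives the pose at the moment of the call.
- finish_job(): hands the job in; it is judged then, once.
The state is a dict: "t": time; "joints": joint angles; "qvel": joint speeds; "joint_efforts": joint torques, N m; "tcp_pos": TCP position; "tool_rot": TCP orientation; "force": force on the tool from outside, world axes, zero at the start; "ft_torque": the same for the moment, N m; "gripper_width": opening from 0.0 (shut) to 1.0 (fully open); "grip_force": force on a finger pad.
Only numpy, scipy, OpenCV 4.12 (cv2) and the standard library are available. Lean on these libraries where they do the work, as an engineer would, in place of code of your own. Each camera call takes 0.05 s, during which the arm holds its last target. There are 200 camera calls.

## Working session

There is one attempt and no reset: what is moved stays moved. The work goes in short steps, Python scripts to look and compute and a tool call to move; the robot and the scene stay as the last step left them, time stands still between calls to the robot, and variables do not carry over. Pictures are saved under pics/ and viewed, at most 10 in all, crops included, and the job is handed in when it is done.

Besides the shell and the picture viewer there is one more tool, called in YAML: its name, and indented under it one key for each argument. carry_out: Moves the arm, as the interface text tells. Shifts and turns lie within -1 to 1; 1 stands for 0.1 m of shift or pi rad of turn. Its arguments: {"type":"object","properties":{"moves":{"type":"array","items":{"type":"array","items":{"type":"array","items":{"type":"number","minimum":-1,"maximum":1}}}},"grip":{"type":"number"}},"required":["moves"]}

```bash
mkdir -p pics; cat > h.py <<'E'
from workcell import *
import numpy as np, cv2
def look(n,f,crop=None,s=1):
    c=get_calibration(n); p,d=camera(n)
    np.savez(f'pics/{f}.npz',p=p,d=d,K=c['intrinsics'],R=c['R'],t=c['t'])
    show(f,f,crop,s)
def show(f,o,crop=None,s=1):
    p=np.load(f'pics/{f}.npz')['p']
    if crop: x0,y0,x1,y1=crop; p=p[y0:y1,x0:x1]
    p=cv2.resize(p,None,fx=s,fy=s,interpolation=cv2.INTER_CUBIC)
    cv2.imwrite(f'pics/{o}.png',p[:,:,::-1])
def pt(f,u,v,z=None):
    q=np.load(f'pics/{f}.npz'); K,R,t=q['K'],np.array(q['R']),np.array(q['t'])
    r=np.linalg.inv(K)@[u,v,1]
    C=-R.T@t; D=R.T@r
    dep=q['d'][int(v),int(u)] if z is None else (z-C[2])/D[2]
    return C+D*dep
E
python3 - <<'E'
from h import *
look('top','top0'); look('scene','sc0'); s=observe(); print(s)
E
```

```text
{'t': 0.1, 'joints': array([-1.29999511e+00,  2.87093581e-01,  1.57802208e+00, -1.43054370e-05,
        1.27862132e+00, -1.50004613e-01]), 'qvel': array([-2.69187713e-04, -2.72829174e-03, -4.13252316e-03,  9.72518811e-04,
        2.19324399e-05, -6.37662433e-04]), 'joint_efforts': array([ 6.18512968e-04, -4.07292295e+01, -2.93699169e+01, -1.42207064e-04,
        3.33465243e-03, -6.51392497e-06]), 'tcp_pos': array([ 0.27559484, -0.61552352,  0.23007912]), 'tool_rot': array([-3.07021685e+00, -6.55693505e-01,  2.24635918e-04]), 'force': array([ 0.27967717,  1.19641068, -0.19717692]), 'ft_torque': array([ 0.05110916,  0.02167509, -0.04486153]), 'grip_force': 0.0, 'gripper_width': 1.0004228242675473}
```

View pics/top0.png

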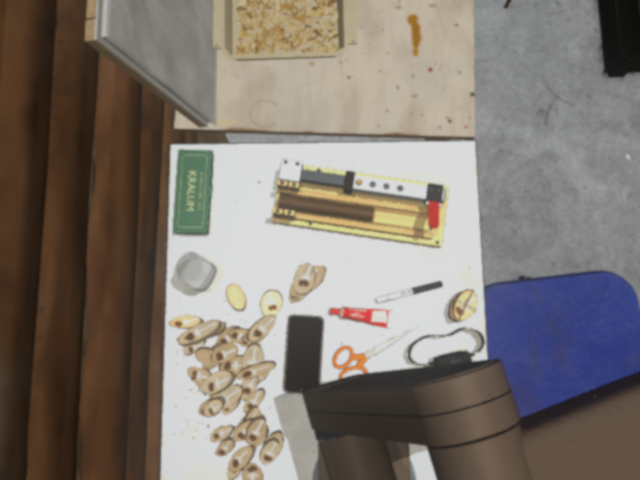

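View pics/sc0.png

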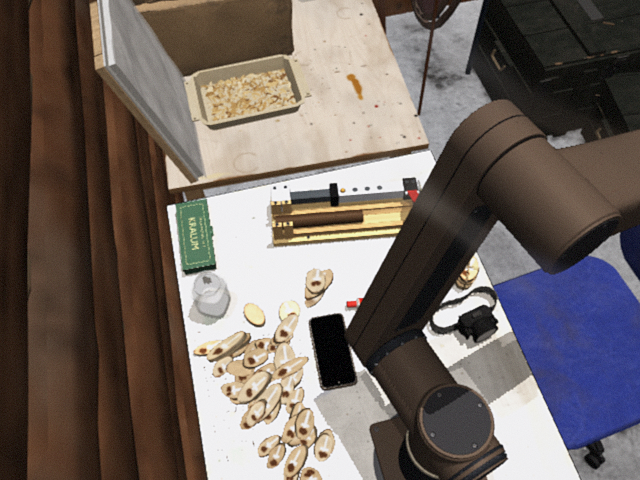

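The top view shows the jig at about (360,202): the collar at (349,181), button at (359,182), flip stop at (433,213). The saw guide is on the left. I'll enlarge the crop.

```bash
python3 - <<'E'
from h import *
show('top0','top0c',(260,145,460,255),4)
for u,v,z in [(271,223,.018),(438,246,.018),(447,184,.018),(279,157,.06),(359,182,.066),(349,181,.066),(400,188,.06),(433,213,.07)]: print(u,v,pt('top0',u,v,z).round(4), pt('top0',u,v).round(4))
E
```

```text
271 223 [0.5564 0.1932 0.018 ] [0.56   0.1946 0.0007]
438 246 [ 0.5001 -0.175   0.018 ] [ 0.5011 -0.1761  0.0121]
447 184 [ 0.6407 -0.2013  0.018 ] [ 0.6466 -0.2061 -0.0045]
279 157 [0.695  0.1724 0.06  ] [ 0.7149  0.1767 -0.0029]
359 182 [ 0.6348 -0.001   0.066 ] [ 0.6338 -0.0008  0.0697]
349 181 [0.6373 0.0206 0.066 ] [0.6349 0.021  0.0748]
400 188 [ 0.6219 -0.0901  0.06  ] [ 0.6215 -0.0899  0.0613]
433 213 [ 0.5634 -0.1574  0.07  ] [ 0.5603 -0.1547  0.0842]
```

View pics/top0c.png

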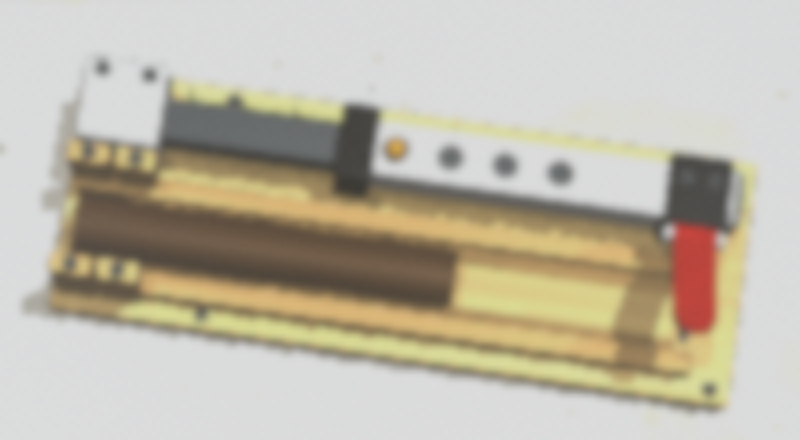

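The crop shows the button at about (359.0,182.2) in full-image pixels and the first and third holes at (372.5,184) and (400,188). That gives jig yaw ≈ −8.2°, with jig +y ≈ world (0.143, 0.99). Next I'll shut the gripper and move above the tube to look closer.

carry_out:
  moves:
    - [[0,0,0,0.045],[0,0,0,0.045],[0,0,0,0.045],[0,0,0,0.045],[0.185,-0.45,0,0],[0.185,-0.45,0,0],[0.185,-0.45,0,0],[0.185,-0.45,0,0],[0.185,-0.45,0,0],[0.185,-0.45,0,0]]
  grip: 1

```text
t: 1.1
tcp_pos: [0.425, -0.3629, 0.2309]
tool_rot: [-3.133, 0.228, 0.001]
force: [0.9, 0.1, 0.4]
gripper_width: 0.002
grip_force: 0.0
```

carry_out:
  moves:
    - [[0.185,-0.45,0,0],[0.185,-0.45,0,0],[0.185,-0.45,0,0],[0.185,-0.45,0,0],[0.185,-0.45,0,0],[0.185,-0.45,0,0],[0.185,-0.45,0,0],[0,0,0,0],[0,0,0,0]]

```text
t: 2.0
tcp_pos: [0.598, -0.0707, 0.2306]
tool_rot: [3.134, -0.223, -0.002]
force: [-0.4, -0.5, -0.2]
gripper_width: -0.005
grip_force: 0.0
```

```bash
python3 - <<'E'
from h import *
s=observe(); print(s['tcp_pos'],s['tool_rot'],s['force'],s['gripper_width'])
from scipy.spatial.transform import Rotation as R
print(R.from_rotvec(s['tool_rot']).as_matrix().round(3))
c=get_calibration('wrist');print(-np.array(c['R']).T@c['t'],np.array(c['R'])[2])
look('wrist','w1')
E
```

```text
[ 0.59803412 -0.07065781  0.2305526 ] [ 3.13353550e+00 -2.22898238e-01 -2.34511967e-03] [-0.40732622 -0.54341476 -0.17703223] -0.005091910548112333
[[ 0.99  -0.142 -0.001]
 [-0.142 -0.99  -0.   ]
 [-0.001  0.    -1.   ]]
[ 0.67473957 -0.08088965  0.37284452] [-0.29953284  0.04306658 -0.9531135 ]
```

View pics/w1.png

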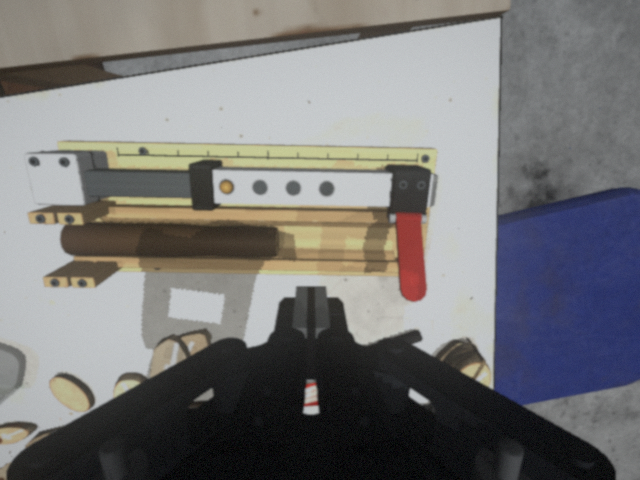

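The wrist view shows the button at about (226,187), the collar at 190–220, holes at (260,187), (293,188) and (326,188), and the red stop at (411,255). I'll measure depth and enlarge.

```bash
python3 - <<'E'
from h import *
show('w1','w1c',(180,145,440,305),3)
q=np.load('pics/w1.npz')
yj=np.array([.142,.99,0]);xj=np.array([.99,-.142,0])
def area(u0,u1,v0,v1):
    P=np.array([pt('w1',u,v) for u in range(u0,u1) for v in range(v0,v1) if q['d'][v,u]>0])
    return np.median(P,0).round(4),P[:,2].std().round(4)
print('tube',area(270,283,178,197),area(340,380,178,197),'collar',area(197,213,170,200))
print('board',area(240,380,152,156),'bench',area(300,400,110,125),'arm root',area(400,420,218,226),'tip',area(406,420,285,293))
B=pt('w1',226,187,.066)
for u,v,z in [(226,187,.066),(260,187.3,.06),(293,188,.06),(326,188.5,.06),(313,291,.23)]: P=pt('w1',u,v,z);print(P.round(4),((P-B)@xj).round(4),((P-B)@yj).round(4))
E
```

```text
tube (array([ 0.6291, -0.0427,  0.0631]), np.float64(0.0007)) (array([ 0.6184, -0.1171,  0.0631]), np.float64(0.0007)) collar (array([0.641 , 0.0183, 0.0692]), np.float64(0.0011))
board (array([ 0.6508, -0.0758,  0.0177]), np.float64(0.0007)) bench (array([ 6.797e-01, -1.215e-01, -3.000e-04]), np.float64(0.0008)) arm root (array([ 0.5827, -0.1576,  0.0721]), np.float64(0.0012)) tip (array([ 0.534 , -0.148 ,  0.1066]), np.float64(0.0011))
[0.6358 0.001  0.066 ] 0.0 0.0
[ 0.6304 -0.0279  0.06  ] -0.0012 -0.0294
[ 0.6255 -0.0575  0.06  ] -0.0019 -0.0594
[ 0.6208 -0.0871  0.06  ] -0.0023 -0.0894
[ 0.6044 -0.0718  0.23  ] -0.0208 -0.0766
```

View pics/w1c.png

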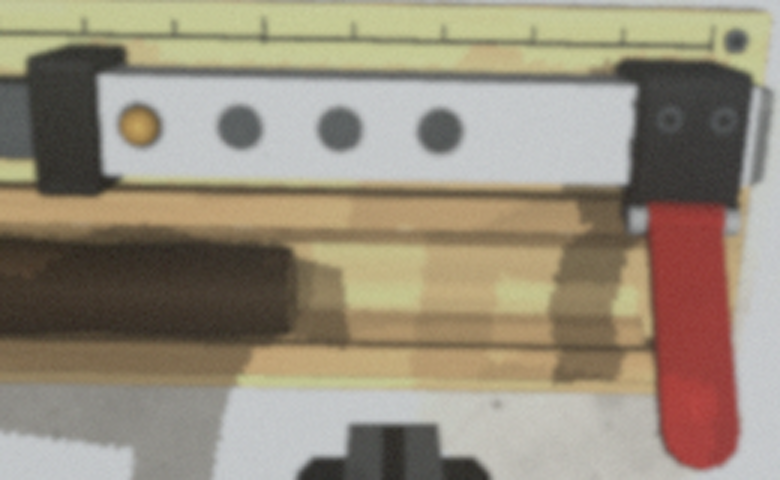

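```bash
python3 - <<'E'
from h import *
th=np.radians(9.0)
yj=np.array([np.sin(th),np.cos(th),0]);xj=np.array([np.cos(th),-np.sin(th),0])
g=lambda x,y:(180+x/3,145+y/3)
B=pt('w1',*g(140,125),.0675)
def f(n,x,y,z):
    P=pt('w1',*g(x,y),z);print(n,P.round(4),((P-B)@xj).round(4),((P-B)@yj).round(4))
f('button',140,125,.0675)
f('hole1',240,127,.0631);f('hole3',440,131,.0631)
f('collar edge top',97,125,.0692);f('collar edge btm',103,125,.0631)
f('tube far',250,75,.0631);f('tube near',250,182,.0631)
f('tipL',348,432,.2305);f('tipR',440,432,.2305)
f('arm top L',652,425,.1);f('arm top R',738,425,.1)
f('arm end',700,466,.108)
f('hinge',685,207,.07)
q=np.load('pics/w1.npz');print(q['K'])
for v in (300,304,308): print([round(float(q['d'][v,u]),4) for u in (300,306,311,318,324)])
E
```

```text
button [ 0.6362 -0.      0.0675] 0.0 0.0
hole1 [ 0.6308 -0.0284  0.0631] -0.0009 -0.0289
hole3 [ 0.6211 -0.0877  0.0631] -0.0012 -0.0889
collar edge top [0.6382 0.012  0.0692] 0.0001 0.0122
collar edge btm [0.6372 0.0121 0.0631] -0.0009 0.0122
tube far [ 0.6455 -0.0342  0.0631] 0.0146 -0.0323
tube near [ 0.6138 -0.0283  0.0631] -0.0177 -0.0314
tipL [ 0.6067 -0.0644  0.2305] -0.0191 -0.0682
tipR [ 0.6047 -0.0782  0.2305] -0.0189 -0.0821
arm top L [ 0.5341 -0.1367  0.1   ] -0.0795 -0.1509
arm top R [ 0.5306 -0.1613  0.1   ] -0.0791 -0.1758
arm end [ 0.5234 -0.1477  0.108 ] -0.0883 -0.1635
hinge [ 0.5892 -0.1574  0.07  ] -0.0218 -0.1628
[[345.23651214   0.         310.71384431]
 [  0.         345.23651214 237.5765886 ]
 [  0.           0.           1.        ]]
[0.1389, 0.1395, 0.1388, 0.1393, 0.1388]
[0.1363, 0.1362, 0.1371, 0.1364, 0.1363]
[0.1338, 0.1332, 0.1324, 0.1341, 0.1327]
```

The tube top lies at z≈0.063, about 3 mm above nominal. The collar's −y face is about 12 mm from the button. The shut tip is only about 14 mm across the closing line but 22 mm along tool x, so I'll turn tool x along the tube. It will then cover the button through the first 8 mm of slide.

carry_out:
  moves:
    - [[0.149,-0.375,0,0],[0.149,-0.375,0,0],[0,0,0.1,-0.045],[0,0,0.1,-0.045],[0,0,0.1,-0.045],[0,0,0.1,-0.045],[0,0,0.1,-0.045],[0,0,0.1,-0.045],[0,0,0.1,-0.045],[0,0,0.1,-0.045]]

```text
t: 3.05
tcp_pos: [0.6378, -0.0041, 0.1508]
tool_rot: [-2.765, -1.491, 0.001]
force: [0.5, 0.3, -0.8]
gripper_width: 0.001
grip_force: 0.0
```

carry_out:
  moves:
    - [[0,0,0.1,-0.045],[0,0,0.1,-0.045],[0,0,0.1,-0.046],[0,0,0,0],[0,0,0,0],[0,0,0,0]]

```text
t: 3.65
tcp_pos: [0.6387, -0.0029, 0.1221]
tool_rot: [2.392, 2.036, 0.001]
force: [0.3, -0.6, 0.1]
gripper_width: 0.003
grip_force: 0.0
```

```bash
python3 - <<'E'
from h import *
s=observe(); print(s['tcp_pos'],s['joints'],s['force'])
from scipy.spatial.transform import Rotation as R
print(R.from_rotvec(s['tool_rot']).as_matrix().round(3))
look('wrist','w2')
E
```

```text
[ 0.63868229 -0.00285183  0.12211902] [-1.63081809e-01  3.13296178e-01  1.75297430e+00 -8.03116048e-05
  1.07419364e+00 -2.61465440e-03] [ 0.29184593 -0.5614018   0.10503286]
[[ 0.16   0.987  0.001]
 [ 0.987 -0.16  -0.   ]
 [-0.     0.001 -1.   ]]
```

View pics/w2.png

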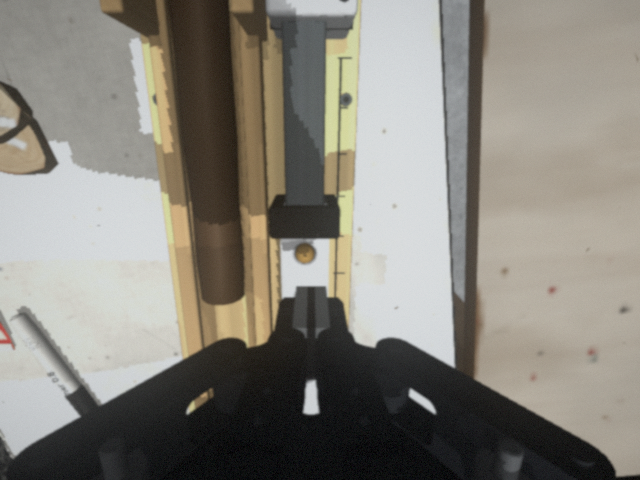

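Seen from the collar side, the button is at (305,254), the collar's −y edge at v≈238 and the tip at (311,290). I'll re-measure from here.

```bash
python3 - <<'E'
from h import *
th=np.radians(9.2)
yj=np.array([np.sin(th),np.cos(th),0]);xj=np.array([np.cos(th),-np.sin(th),0])
q=np.load('pics/w2.npz')
T=observe()['tcp_pos']
def f(n,u,v,z):
    P=pt('w2',u,v,z);print(n,P.round(4),'rel tcp x,y',((P-T)@xj).round(4),((P-T)@yj).round(4))
f('button',305,254,.0675);f('collarbase',305,238.5,.0692);f('collar2',305,238.5,.0631)
f('tubeL',282,265,.0631);f('tubeR',328,265,.0631);f('tip',311.5,288,.122)
P=np.array([pt('w2',u,v) for u in list(range(285,294))+list(range(317,326)) for v in range(245,262)]);print('tube z',np.median(P,0),P[:,2].std())
P=np.array([pt('w2',u,v) for u in range(280,330) for v in range(215,230)]);print('collar z',np.median(P,0))
P=np.array([pt('w2',u,v) for u in range(303,308) for v in range(251,257)]);print('btn z',np.median(P,0))
show('w2','w2c',(255,180,365,320),4)
E
```

```text
button [0.6363 0.0027 0.0675] rel tcp x,y -0.0033 0.0049
collarbase [0.638  0.013  0.0692] rel tcp x,y -0.0032 0.0153
collar2 [0.6376 0.0111 0.0631] rel tcp x,y -0.0033 0.0134
tubeL [ 0.6205 -0.0038  0.0631] rel tcp x,y -0.0179 -0.004
tubeR [ 0.649  -0.0084  0.0631] rel tcp x,y 0.011 -0.004
tip [0.6406 0.0057 0.122 ] rel tcp x,y 0.0005 0.0086
tube z [0.63614979 0.00178061 0.06307568] 0.011515828090109618
collar z [0.63951352 0.02311882 0.06931569]
btn z [0.6364595  0.00330181 0.06853611]
```

View pics/w2c.png

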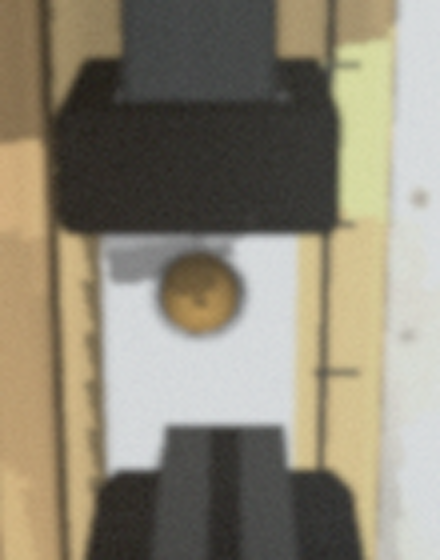

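carry_out:
  moves:
    - [[0.025,-0.02,0.2,0],[0,0,0.2,0],[0,0,0.1,0],[0,0,0,0],[0,0,0,0]]

```text
t: 4.2
tcp_pos: [0.6374, 0.0007, 0.0721]
tool_rot: [2.389, 2.039, 0.001]
force: [-0.9, 0.0, -0.3]
gripper_width: 0.005
grip_force: 0.0
```

carry_out:
  moves:
    - [[0,0,0.01,0],[0,0,0.01,0],[0,0,0.01,0],[0,0,0.01,0],[0,0,0,0],[0,0,0,0]]

```text
t: 4.8
tcp_pos: [0.6372, 0.0008, 0.0679]
tool_rot: [2.388, 2.039, 0.001]
force: [-0.4, -0.4, 1.9]
gripper_width: 0.001
grip_force: 1.1
```

carry_out:
  moves:
    - [[0,0,0.01,0],[0,0,0.01,0],[0,0,0.01,0],[0,0,0,0],[0,0,0,0]]

```text
t: 5.3
tcp_pos: [0.6372, 0.0007, 0.0647]
tool_rot: [2.388, 2.04, 0.001]
force: [0.7, -0.3, 3.6]
gripper_width: 0.0
grip_force: 2.3
```

carry_out:
  moves:
    - [[0,0,0.01,0],[0,0,0,0],[0,0,0,0]]

```text
t: 5.6
tcp_pos: [0.6372, 0.0007, 0.0636]
tool_rot: [2.388, 2.04, 0.001]
force: [0.6, -0.7, 4.5]
gripper_width: 0.003
grip_force: 2.6
```

carry_out:
  moves:
    - [[0,0,0.005,0],[0,0,0,0],[0,0,0,0]]

```text
t: 5.9
tcp_pos: [0.6372, 0.0007, 0.0634]
tool_rot: [2.388, 2.04, 0.001]
force: [-0.4, -0.8, 5.8]
gripper_width: 0.002
grip_force: 3.4
```

carry_out:
  moves:
    - [[0,0,0.003,0],[0,0,0,0],[0,0,0,0]]

```text
t: 6.2
tcp_pos: [0.6372, 0.0007, 0.0634]
tool_rot: [2.388, 2.04, 0.001]
force: [0.6, 0.1, 7.4]
gripper_width: -0.001
grip_force: 3.9
```

The tip is flush on the tube: z holds at 0.0634 while the force rises, with about 3 N on the tube. I'll advance towards the collar in small steps.

carry_out:
  moves:
    - [[0.01,0,0,0],[0.01,0,0,0],[0,0,0,0],[0,0,0,0]]

```text
t: 6.6
tcp_pos: [0.6374, 0.0019, 0.0634]
tool_rot: [2.387, 2.04, -0.001]
force: [-0.9, -3.4, 6.8]
gripper_width: 0.003
grip_force: 3.9
```

carry_out:
  moves:
    - [[0.01,0,0,0],[0,0,0,0],[0,0,0,0]]

```text
t: 6.9
tcp_pos: [0.6375, 0.0027, 0.0634]
tool_rot: [2.387, 2.04, -0.002]
force: [-1.5, -3.9, 6.9]
gripper_width: 0.004
grip_force: 3.9
```

carry_out:
  moves:
    - [[0.01,0,0,0],[0,0,0,0],[0,0,0,0]]

```text
t: 7.2
tcp_pos: [0.6376, 0.0032, 0.0634]
tool_rot: [2.387, 2.039, -0.003]
force: [-1.0, -4.1, 6.7]
gripper_width: 0.002
grip_force: 4.1
```

carry_out:
  moves:
    - [[0.006,0,0,0],[0,0,0,0],[0,0,0,0]]

```text
t: 7.5
tcp_pos: [0.6376, 0.0033, 0.0634]
tool_rot: [2.386, 2.039, -0.004]
force: [-1.7, -5.2, 7.5]
gripper_width: 0.003
grip_force: 4.5
```

carry_out:
  moves:
    - [[0.006,0,0,0],[0,0,0,0],[0,0,0,0]]

```text
t: 7.8
tcp_pos: [0.6377, 0.0037, 0.0634]
tool_rot: [2.386, 2.039, -0.005]
force: [-1.2, -6.7, 7.4]
gripper_width: 0.0
grip_force: 4.6
```

carry_out:
  moves:
    - [[0.006,0,0,0],[0,0,0,0],[0,0,0,0]]

```text
t: 8.1
tcp_pos: [0.6378, 0.004, 0.0633]
tool_rot: [2.386, 2.039, -0.005]
force: [-0.9, -6.9, 7.8]
gripper_width: 0.002
grip_force: 4.9
```

carry_out:
  moves:
    - [[0.006,0,0,0],[0,0,0,0],[0,0,0,0]]

```text
t: 8.4
tcp_pos: [0.6379, 0.0044, 0.0634]
tool_rot: [2.385, 2.039, -0.006]
force: [-0.8, -7.9, 6.1]
gripper_width: -0.003
grip_force: 5.1
```

carry_out:
  moves:
    - [[0.006,0,0,0],[0,0,0,0],[0,0,0,0]]

```text
t: 8.7
tcp_pos: [0.638, 0.0056, 0.0634]
tool_rot: [2.386, 2.039, -0.004]
force: [-1.0, -5.2, 7.8]
gripper_width: -0.001
grip_force: 4.7
```

carry_out:
  moves:
    - [[0.008,0,0,0],[0.008,0,0,0],[0,0,0,0],[0,0,0,0]]

```text
t: 9.1
tcp_pos: [0.6385, 0.0084, 0.0633]
tool_rot: [2.388, 2.039, -0.001]
force: [1.2, -2.8, 7.2]
gripper_width: -0.007
grip_force: 4.1
```

carry_out:
  moves:
    - [[0.01,0,0,0],[0.01,0,0,0],[0,0,0,0],[0,0,0,0]]

```text
t: 9.5
tcp_pos: [0.6388, 0.0106, 0.0633]
tool_rot: [2.388, 2.04, -0.0]
force: [-0.5, -2.9, 6.9]
gripper_width: -0.005
grip_force: 4.0
```

carry_out:
  moves:
    - [[0.015,0,0,0],[0.015,0,0,0],[0.015,0,0,0],[0.015,0,0,0],[0,0,0,0],[0,0,0,0]]

```text
t: 10.1
tcp_pos: [0.6398, 0.0168, 0.0633]
tool_rot: [2.388, 2.04, 0.0]
force: [-0.9, -1.1, 6.3]
gripper_width: -0.004
grip_force: 3.9
```

carry_out:
  moves:
    - [[0,0,-0.015,0],[0,0,-0.015,0],[0,0,0,0],[0,0,0,0]]

```text
t: 10.5
tcp_pos: [0.638, 0.0171, 0.0642]
tool_rot: [-2.387, -2.039, 0.004]
force: [-1.3, -2.6, -1.9]
gripper_width: 0.001
grip_force: 1.2
```

```bash
python3 - <<'E'
from h import *
look('wrist','w3',(220,180,400,320),4)
s=observe(); print(s['tcp_pos'],s['force'],s['tool_rot'])
th=np.radians(9.2)
yj=np.array([np.sin(th),np.cos(th),0])
E
```

```text
[0.6380553  0.0171164  0.06418834] [-0.33216485 -2.41788695 -2.44946342] [-2.38718979 -2.03888951  0.00430758]
```

View pics/w3.png

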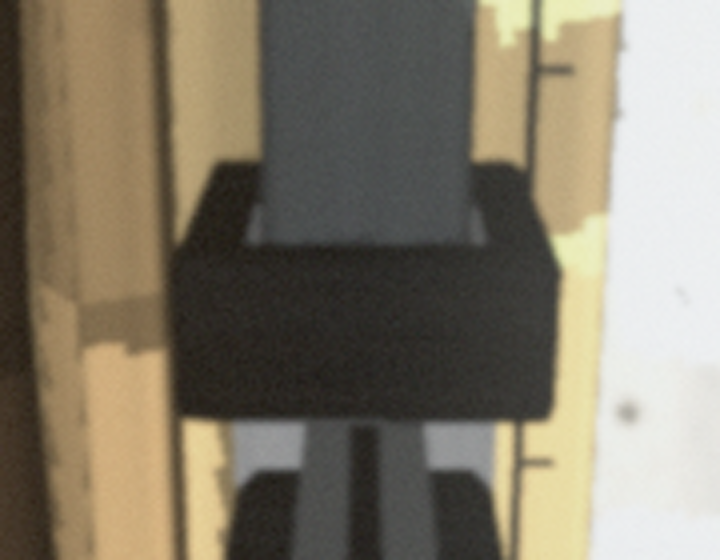

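The tip is seated against the collar's −y face and the button is under the wall. The upward pull is only stiction on the collar. I'll continue sliding.

carry_out:
  moves:
    - [[0.015,0,0,0],[0.015,0,0,0],[0.015,0,0,0],[0.015,0,0,0],[0.015,0,0,0],[0.015,0,0,0],[0,0,0,0],[0,0,0,0]]

```text
t: 11.35
tcp_pos: [0.6415, 0.0266, 0.0662]
tool_rot: [2.388, 2.04, 0.003]
force: [0.6, -0.1, 0.8]
gripper_width: 0.003
grip_force: 0.0
```

carry_out:
  moves:
    - [[0.01,0,0,0],[0.01,0,0,0],[0.01,0,0,0],[0,0,0,0],[0,0,0,0]]

```text
t: 11.85
tcp_pos: [0.6413, 0.0291, 0.0656]
tool_rot: [2.389, 2.04, 0.0]
force: [0.4, 0.8, -0.1]
gripper_width: 0.002
grip_force: 0.0
```

carry_out:
  moves:
    - [[0.007,0,0,0],[0.007,0,0,0],[0,0,0,0],[0,0,0,0]]

```text
t: 12.25
tcp_pos: [0.6415, 0.0301, 0.0655]
tool_rot: [2.389, 2.04, -0.001]
force: [-1.0, -2.1, 0.2]
gripper_width: -0.001
grip_force: 1.0
```

carry_out:
  moves:
    - [[0.007,0,0,0],[0.007,0,0,0],[0,0,0,0],[0,0,0,0]]

```text
t: 12.65
tcp_pos: [0.6417, 0.0315, 0.0655]
tool_rot: [2.389, 2.04, -0.001]
force: [-1.2, -3.1, 0.3]
gripper_width: -0.001
grip_force: 1.7
```

carry_out:
  moves:
    - [[0.006,0,0,0],[0,0,0,0],[0,0,0,0]]

```text
t: 12.95
tcp_pos: [0.6417, 0.0317, 0.0655]
tool_rot: [2.388, 2.04, -0.002]
force: [-0.2, -5.1, 0.4]
gripper_width: -0.0
grip_force: 2.5
```

carry_out:
  moves:
    - [[0.006,0,0,0],[0,0,0,0],[0,0,0,0]]

```text
t: 13.25
tcp_pos: [0.6418, 0.0319, 0.0655]
tool_rot: [2.388, 2.04, -0.003]
force: [-1.5, -6.1, 0.2]
gripper_width: -0.001
grip_force: 3.2
```

The tube has locked: it stopped at +28.5 mm from collar contact and the force is rising. I'll back off, lift, and go over the flip stop, checking the button on the way.

carry_out:
  moves:
    - [[-0.025,0,0,0],[-0.025,0,0,0],[0,0,-0.3,0],[0,0,-0.3,0],[-0.4,-0.2,0,0],[-0.4,-0.2,0,0],[-0.4,-0.2,0,0],[-0.4,-0.2,0,0],[0,0,0,0],[0,0,0,0]]

```text
t: 14.25
tcp_pos: [0.537, -0.1176, 0.1258]
tool_rot: [2.391, 2.037, 0.002]
force: [-0.0, -0.7, -0.3]
gripper_width: -0.005
grip_force: 0.0
```

```bash
python3 - <<'E'
from h import *
look('wrist','w4')
s=observe(); print(s['tcp_pos'],s['force'],s['tool_rot'])
E
```

```text
[ 0.53748493 -0.1170106   0.1258401 ] [-0.58329759  0.21983827 -0.15997528] [2.38958655e+00 2.03924933e+00 2.23693933e-03]
```

View pics/w4.png

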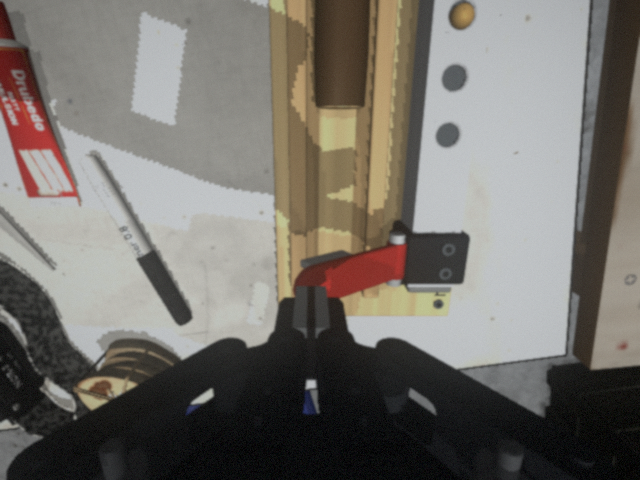

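The button stands brass at (461,15) with two holes left behind it, so it is in the next hole. The red stop runs from (405,265) to (300,280), partly hidden behind the tip. I'll check the tip against the arm's centre line.

```bash
python3 - <<'E'
from h import *
q=np.load('pics/w4.npz');p=q['p'].astype(int)
m=(p[...,0]>120)&(p[...,1]<70)&(p[...,2]<80);m[:, :290]=0
T=observe()['tcp_pos'];th=np.radians(9.2)
yj=np.array([np.sin(th),np.cos(th),0]);xj=np.array([np.cos(th),-np.sin(th),0])
v,u=np.where(m);P=np.array([pt('w4',a,b) for a,b in zip(u,v)])-T
X,Y,Z=P@xj,P@yj,P[:,2]+T[2]
for a in np.arange(-.03,.06,.01):
    k=(X>a)&(X<a+.01)
    if k.sum()>8: print(a.round(3),k.sum(),np.percentile(Y[k],[3,97]).round(4),np.median(Z[k]).round(4))
E
```

```text
0.0 125 [-0.0068  0.007 ] 0.1016
0.01 530 [-0.0103  0.0072] 0.0969
0.02 561 [-0.0104  0.0091] 0.09
0.03 506 [-0.0105  0.0094] 0.083
0.04 465 [-0.0107  0.0094] 0.076
0.05 349 [-0.0108  0.0095] 0.0709
```

Centred, with the arm at about 0.61 rad. I'll press it straight down.

carry_out:
  moves:
    - [[0,0,0.1,0],[0,0,0.08,0],[0,0,0.04,0],[0,0,0.04,0],[0,0,0.04,0],[0,0,0.04,0],[0,0,0.04,0],[0,0,0.04,0],[0,0,0.04,0],[0,0,0,0]]

```text
t: 15.3
tcp_pos: [0.5367, -0.1173, 0.0788]
tool_rot: [-2.389, -2.039, 0.001]
force: [0.3, 1.0, -0.2]
gripper_width: -0.001
grip_force: 0.0
```

carry_out:
  moves:
    - [[0,0,0.03,0],[0,0,0.02,0],[0,0,0.02,0],[0,0,0,0],[0,0,0,0]]

```text
t: 15.8
tcp_pos: [0.5371, -0.1174, 0.0725]
tool_rot: [-2.389, -2.04, -0.0]
force: [0.0, -0.1, -0.3]
gripper_width: 0.001
grip_force: 0.0
```

carry_out:
  moves:
    - [[0,0,0.01,0],[0,0,0.01,0],[0,0,0,0],[0,0,0,0]]

```text
t: 16.2
tcp_pos: [0.5371, -0.1174, 0.0705]
tool_rot: [-2.389, -2.04, -0.0]
force: [-0.4, 0.3, -0.1]
gripper_width: 0.0
grip_force: 0.0
```

carry_out:
  moves:
    - [[0,0,0.01,0],[0,0,0.005,0],[0,0,0,0],[0,0,0,0]]

```text
t: 16.6
tcp_pos: [0.5372, -0.1175, 0.0696]
tool_rot: [2.389, 2.04, -0.0]
force: [-1.7, 1.0, 5.2]
gripper_width: 0.001
grip_force: 2.7
```

Hard stop reached, with 5 N at z=0.0696, which is the level height expected. I'll lift clear and check.

carry_out:
  moves:
    - [[0,0,-0.05,0],[0,0,-0.2,0],[0,0,-0.4,0],[-0.2,0,-0.4,0],[-0.3,0,-0.2,0],[0,0,0,0],[0,0,0,0],[0,0,0,0]]

```text
t: 17.4
tcp_pos: [0.5284, -0.1658, 0.1922]
tool_rot: [-2.387, -2.038, 0.001]
force: [-0.1, 0.9, -0.6]
gripper_width: -0.003
grip_force: 0.0
```

```bash
python3 - <<'E'
from h import *
look('wrist','w5')
s=observe(); print(s['tcp_pos'],s['force'])
q=np.load('pics/w5.npz');p=q['p'].astype(int);T=s['tcp_pos']
th=np.radians(9.2);yj=np.array([np.sin(th),np.cos(th),0]);xj=np.array([np.cos(th),-np.sin(th),0])
B0=np.array([.6363,.0013,0])
m=(p[...,0]>120)&(p[...,1]<70)&(p[...,2]<80);m[:,:250]=0
v,u=np.where(m);P=np.array([pt('w5',a,b) for a,b in zip(u,v)]);X=(P-B0)@xj
for a in np.arange(-.11,-.01,.02):
    k=(X>a)&(X<a+.02)
    if k.sum()>30: print(a.round(3),k.sum(),np.median(P[k],0).round(4))
E
```

```text
[ 0.52830696 -0.16560414  0.19195302] [-0.68239529 -0.63858353  0.6489728 ]
-0.11 61 [ 0.5227 -0.1099  0.0695]
-0.09 483 [ 0.5345 -0.1165  0.0695]
-0.07 386 [ 0.5559 -0.1223  0.0696]
-0.05 754 [ 0.5753 -0.1234  0.0695]
-0.03 333 [ 0.5894 -0.126   0.0705]
```

View pics/w5.png

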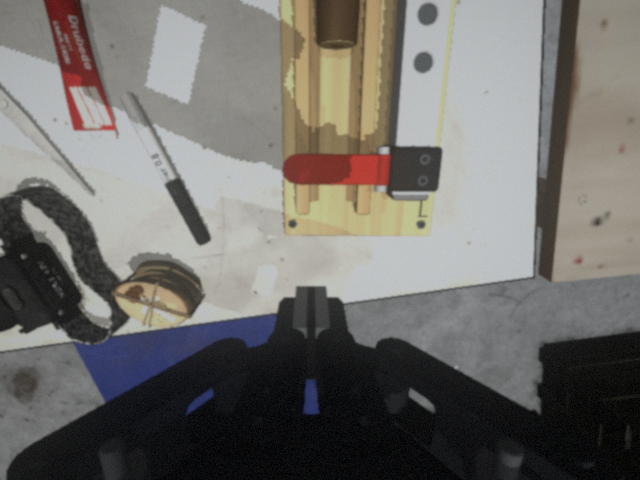

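The red arm from (290,169) to (390,169) lies level, with its top at z 0.0695 along its whole length. The robot is clear, so I'll hand the job in.

```bash
python3 -c "
from workcell import *
print(finish_job())"
```

```text
the job is handed in; nothing more can be done
None
```

The job is handed in, with no verdict returned: the outer tube is one hole shorter with the button out of the next hole, the red flip stop is level over the trough, and the robot touches nothing.

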